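Test the conveyor's stop button, release it and restart

TASK

Test the stop of the sample conveyor: push the big mushroom stop button fully in with your fingertips and take them off it so that it stays latched in by itself, then push its wings sideways to twist it clockwise until it pops back out. With the stop out again and let go, press the small flat restart button on the other box all the way in and let it go. Only push with the fingers: do not pinch the stop button's wings, do not press restart while the stop is in, and leave everything else where it stands.

Things in the scene. Friction and masses are not known exactly. Their poses are not given: they have to be found in the camera images.
- stop_box: the stop station, a grey box 130 x 130 x 65 mm fixed to the table; its origin is the centre of its underside, z up. On its top, in the middle, stands the mushroom stop button. The stop and restart stations stand to the left and right of the middle of the table, either way round, at any yaw within about 0.7 rad.
- mushroom: the stop button's round black head, 94 mm across, with an upright bar across its top, 90 mm long, 16 mm thick: two wings beside a 26 mm round boss. Origin on the axis at the head's underside (85 mm above the table when out, 77 mm when in), z up, x along the bar; it moves and turns with the head. The head's upper face is 13 to 16 mm above the origin, the tops of boss and bar 48 mm.
- stop_top (a point): the centre of the top of the boss, on the head's axis, 133 mm above the table when the button is out, 125 mm when latched in: press here, straight down. Axes as the head's.
- wing_a (a point): the middle of the outer part of the side face to push on, on the wing that points along the head's +x: it lies 32 mm from the axis along x, 8 mm along +y, 30 mm above the head's origin. Push it towards the head's -y to twist clockwise seen from above. The wing reaches from 13 to 45 mm from the axis and its face ends 45 mm above the head's origin.
- wing_b (a point): the same on the other wing, that points along the head's -x: 32 mm along -x, 8 mm along -y, 30 mm above the head's origin. Push it towards the head's +y to twist clockwise. Either wing will do.
- wing_push: the two wing sides that are pushed for the clockwise twist (with points wing_a and wing_b); fixed to the head, same origin and axes as the head's
- wing_back: the opposite two sides of the wings; fixed to the head, same origin and axes as the head's. Pinching means pressing on both sides at once.
- stop_press (a joint): how far the stop button is in, m: 0 out, 0.008 fully in. It takes about 4 N at most, snaps over half way, and then stays in by itself. The head rises again by 8 mm while it is twisted.
- stop_twist (a joint): twist of the head, rad, clockwise from above, 0 at rest to 1.0 at its stop. When the button is in, twisting lifts it by a cam: it pops out at about 0.6 to 0.7 rad and is certainly out at 0.9. It takes about 0.06 N m (2 to 4 N on a wing) and the head springs back to 0 by itself when let go.
- restart_box: the restart station, a grey box 90 x 90 x 45 mm fixed to the table; origin at the centre of its underside, z up. On its top, in the middle, is the restart button in a round steel collar of 46 mm diameter, 12 mm high.
- restart_top (a point): the centre of the top of the restart button, a flat round black button of 30 mm diameter, 67 mm above the table: press straight down.
- restart (a joint): how far the restart button is in, m: 0 out, 0.006 fully in at about 4.5 N; it springs back by itself.
- tube_rack_1: a white tube rack full of capped tubes, 150 x 80 x 92 mm; loose, origin at the centre of its underside. Leave alone.
- tube_rack_2: a second white tube rack full of capped tubes, 150 x 80 x 92 mm; loose, origin at the centre of its underside. Leave alone.
- single_tube: one capped sample tube standing in a small round white stand, 46 mm wide, 93 mm tall; loose, origin at the centre of its underside. Leave alone.
- marker: a marker pen lying on the table, 130 x 14 mm; loose, origin at the centre of its underside. Leave alone.
- wipes_jar: a lidded round jar, 64 mm wide, 100 mm tall; loose, origin at the centre of its underside. Leave alone.
- label_roll: a roll of blank labels lying flat, 70 mm wide, 40 mm tall; loose, origin at the centre of its underside. Leave alone.
Not all that is in view belongs to the job. Leave any green or pink look-alike of the stop_box alone.

How it is judged (in metres and radians):
On the way, in this order (a step that is already met when the one before it is completed fails the run):
1. the stop button is fully in (over 6.5 mm) and stays in with nothing touching it (value of joint stop_press above 0.0065 m and contact force between the fingers and mushroom below 0.1 N), for 0.1 s.
2. the stop button has been twisted (over 0.35 rad) until it is out again (less than 2 mm in) (value of joint stop_press below 0.002 m and value of joint stop_twist above 0.35 rad), for 0.03 s.
3. the stop button is let go: out, and its head turned back (value of joint stop_press below 0.002 m and value of joint stop_twist below 0.12 rad and contact force between the fingers and mushroom below 0.1 N), for 0.1 s.
4. the restart button is pressed in (over 4.5 mm) (value of joint restart above 0.0045 m), for 0.05 s.
5. the restart button is let out again (value of joint restart below 0.001 m), for 0.1 s.
At the end, for the whole second after the job is handed in: the stop button is out (less than 1.5 mm in) with its head turned back (under 0.12 rad), the restart button is out (less than 1 mm in), and no other thing has moved by more than 20 mm (value of joint stop_press below 0.0015 m and value of joint stop_twist below 0.12 rad and value of joint restart below 0.001 m and not (distance of tube_rack_1 from where it was at the start of the episode above 0.02 m) and not (distance of tube_rack_2 from where it was at the start of the episode above 0.02 m) and not (distance of single_tube from where it was at the start of the episode above 0.02 m) and not (distance of marker from where it was at the start of the episode above 0.02 m) and not (distance of wipes_jar from where it was at the start of the episode above 0.02 m) and not (distance of label_roll from where it was at the start of the episode above 0.02 m)); the robot touches nothing.
It fails at once if restart is pressed (over 2 mm) while the stop button is in (over 3 mm) (value of joint restart above 0.002 m and value of joint stop_press above 0.003 m).
It fails at once if the wings are pinched: both sides pressed at once with over 1.5 N (contact force between the fingers and wing_push above 1.5 N and contact force between the fingers and wing_back above 1.5 N).
It fails at once if a bystander is moved, lifted or knocked over (more than 20 mm) (distance of any of tube_rack_1, tube_rack_2, single_tube, marker, wipes_jar, label_roll from where it was at the start of the episode above 0.02 m).
It also fails if it takes over 61 s, if anything falls off the work surface, if the arm or the gripper's body presses on something with over 40 N, if the wrist force passes 120 N, or if a joint passes its speed limit or range.

ROBOT

A 6-joint arm with a two-finger parallel gripper is mounted at the origin on the work surface. World frame = base frame: x ahead of the robot, y to its left, z up, the work surface at z = 0. Lengths are in m, angles in degrees, forces in N, time in s.
With the tool pointing down it reaches from about 0.25 to 0.725 m from the base axis. Payload 9.7 kg.
Tool frame: the origin (TCP) lies on the centre line of the jaws, within the pads' length; the fingertips stand 22 mm ahead of it and the grasp point (between the pads) lies 3 mm ahead of it; z points along the fingers, y is the direction in which the jaws open and shut (so a half turn about z gives the same grasp; the last joint's range is limited). The gripper opens to 85 mm and grips with 20 to 120 N. Pads are 22 mm wide; open, the fingers measure 114 mm over their backs; the gripper's body (76 mm by 85 mm) begins 54 mm behind the grasp point. The pads swing forward as they close: fully open they stand 13 mm farther back than shut.
Start: joints at [72.823, 4.979, 10.078, 95.1, 0, 90], TCP at [0.162, 0.525, 0.253] pointing down, gripper open.
Joint ranges: [-179.16, 179.16], [-48.56, 103.87], [-65.8, 70.77], [-126.05, 130.52], [-82.76, 87.17], [-180, 180]. Speed limits (degrees/s): [127.2, 127.2, 147.25, 180, 180, 180].

INTERFACE

Orientations are given as [roll, pitch, yaw] about the fixed x, y, z axes, in that order (R = Rz(yaw) Ry(pitch) Rx(roll)).
In Python, from workcell import get_obs, camera, camera_params, job_done gives the robot as it stands.
- The arm moves only by the tool servo_tool, never from a script. Its argument "steps" is a list of rows, each an object of numbers: "x", "y", "z": the shift along the world's x, y, z in mm; "yaw": the turn about the world's z in degrees. A call has 1 to 12 rows; each row is the pose to reach, as a shift and turn from the pose measured when the call began; what a row does not reach only later rows make up. A row lasts 1/8 s, in which the tool goes at most 62.5 mm and 10.7 degrees, less where a joint would pass 70% of its speed; a pose out of reach is approached as far as the arm can. A call with a gripper value outside its range is refused whole. "grip" is the finger opening in mm, from 0 to 85.4, set as the call begins (left out, the last holds). The fingers move at their own pace and stop on an object; "grip_force" is the grip in N (left out, the last holds). Time passes only in rows, so rows that repeat a pose let the fingers close. It gives the time, the measured TCP pose, the force and the opening at its end, in the units of the state.
- get_obs(): the state, without advancing time (a new reading comes with each control period).
- camera(name): name is "scene" or "top" or "wrist"; returns (picture, depth): 384x512x3 uint8, red, green, blue; 384x512 float32, m along the optical axis (not along the pixel's ray), 0 where there is no reading.
- camera_params(name): a dict with "intrinsics" (3x3 intrinsics, pixels), "rvec" (rotation vector, rad) and "tvec" (3), from world to camera coordinates, as OpenCV has them; the wrist camera has in their place "hand_eye" (4x4, takes a point from camera to tool coordinates, whose origin is the TCP and whose axes are the flange's). Camera axes: x right, y down, z forward; pixel columns grow to the right and rows downward; lengths in m; the calibration is good to about 2 mm. The wrist camera is an equidistant fisheye: a pixel r from the principal point sees the ray r / f radians off the axis. A picture is of the moment at which its call begins: read the wrist's pose just before it. camera_params takes no time and is no camera call.
- job_done(): hands the job in, once; it reports no verdict.
The state is a dict: "time": time; "q": joint angles; "qd": joint speeds; "joint_efforts": joint torques, N m; "ee_pos": TCP position; "tcp_rot": TCP orientation; "wrist_force": force on the tool from outside, world axes, zero at the start; "torque": the same for the moment, N m; "opening": finger opening in m.
Only numpy, scipy, OpenCV 4.12 (cv2) and the standard library are available. Lean on these libraries where they do the work, as an engineer would, in place of code of your own. Each camera call takes 0.05 s, during which the arm holds its last target.

## Working session

There is one attempt and no reset: what is moved stays moved. The work goes in short steps, Python scripts to look and compute and a tool call to move; the robot and the scene stay as the last step left them, time stands still between calls to the robot, and variables do not carry over. Pictures are saved under pics/ and viewed, and the job is handed in when it is done.

Besides the shell and the picture viewer there is one more tool, called after ">>>" as a command line: name --argument value ..., lists and objects as JSON in quotes. servo_tool: Moves the arm, as the interface text tells. Its arguments: {"type":"object","properties":{"steps":{"type":"array"},"grip":{"type":"number"},"grip_force":{"type":"number"}},"required":["steps"]}

```bash
mkdir -p pics; ls; python3 - <<'E'
from workcell import get_obs,camera,camera_params
import cv2
print(get_obs())
for n in ("scene","top"):
    p,d=camera(n); cv2.imwrite(f"pics/{n}0.png",p[:,:,::-1]); import numpy as np; np.save(f"pics/{n}0d.npy",d)
    print(n,camera_params(n))
print(camera_params("wrist"))
E
```

```text
pics
{'time': 0.0, 'q': array([7.28230121e+01, 5.01025731e+00, 1.00347124e+01, 9.50989173e+01,
       1.01645130e-04, 9.00011690e+01]), 'qd': array([-0.04375858, -0.02036824,  0.0896369 , -0.02086984,  0.05032959,
        0.0112103 ]), 'joint_efforts': array([ 1.59145460e-03, -5.20394647e+01,  4.64796424e+01,  1.67493091e-02,
        2.36375207e-06, -3.13891526e-07]), 'ee_pos': array([0.16237021, 0.52528174, 0.25259345]), 'tcp_rot': array([-1.79925538e+02, -1.00125828e-04,  1.62821843e+02]), 'wrist_force': array([ 1.09526163, -0.4092724 ,  0.11685099]), 'torque': array([ 0.02596398,  0.06907249, -0.02163363]), 'opening': 0.08535880330578811}
scene {'intrinsics': array([[365.16769589,   0.        , 252.96924394],
       [  0.        , 365.16769589, 189.14332083],
       [  0.        ,   0.        ,   1.        ]]), 'rvec': array([ 1.43323709,  2.02357687, -0.95673616]), 'tvec': array([ 0.17678664, -0.21771204,  1.48525463])}
top {'intrinsics': array([[470.81719783,   0.        , 251.44977752],
       [  0.        , 470.81719783, 192.3778541 ],
       [  0.        ,   0.        ,   1.        ]]), 'rvec': array([ 2.14833425, -2.21185629,  0.11460669]), 'tvec': array([-0.00728609,  0.46645342,  1.54603316])}
{'intrinsics': array([[297.31863964,   0.        , 254.0448066 ],
       [  0.        , 297.31863964, 192.92902761],
       [  0.        ,   0.        ,   1.        ]]), 'hand_eye': array([[-3.36165665e-04, -9.66214128e-01, -2.57740461e-01,
         6.44774400e-02],
       [ 9.99999927e-01, -2.78398823e-04, -2.60621728e-04,
        -1.10220017e-03],
       [ 1.80061754e-04, -2.57740530e-01,  9.66214152e-01,
        -1.19713056e-01],
       [ 0.00000000e+00,  0.00000000e+00,  0.00000000e+00,
         1.00000000e+00]])}
```

View pics/scene0.png

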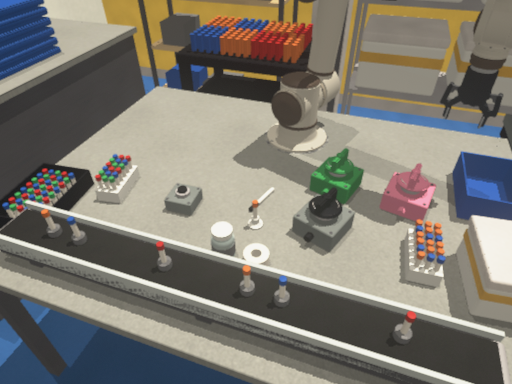

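View pics/top0.png

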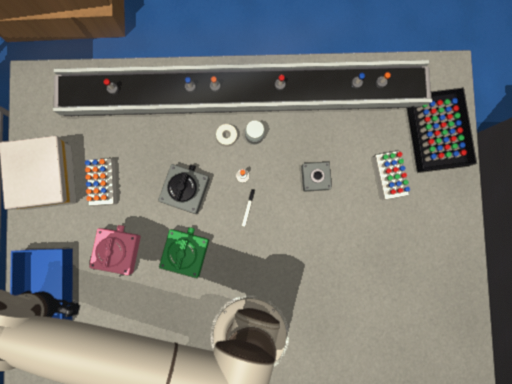

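The top view shows three candidates with a mushroom button: grey/black at about (185,187), green at (184,252) and pink at (114,251). The stop_box is the grey one with the black head. The restart is the small grey box at (317,176). I'll confirm in an enlarged crop and measure.

```bash
cat > h.py <<'E'
import numpy as np,cv2
from workcell import get_obs,camera,camera_params
from scipy.spatial.transform import Rotation as Ro
def ray(name,uv,z):
    P=camera_params(name);K=P["intrinsics"];R=cv2.Rodrigues(P["rvec"])[0];t=P["tvec"]
    c=-R.T@t; d=(R.T@np.linalg.inv(K)@np.array([uv[0],uv[1],1.]))
    return c+d*(z-c[2])/d[2]
def cloud(name,d):
    P=camera_params(name);K=P["intrinsics"];R=cv2.Rodrigues(P["rvec"])[0];t=P["tvec"]
    v,u=np.mgrid[:d.shape[0],:d.shape[1]]
    X=np.stack([(u-K[0,2])/K[0,0]*d,(v-K[1,2])/K[1,1]*d,d],-1)
    return (X-t)@R
E
python3 - <<'E'
from h import *
im=cv2.imread("pics/top0.png");d=np.load("pics/top0d.npy")
a=cv2.resize(im[152:222,150:220],None,fx=5.7,fy=5.7,interpolation=cv2.INTER_CUBIC)
b=cv2.resize(im[152:222,282:352],None,fx=5.7,fy=5.7,interpolation=cv2.INTER_CUBIC)
cv2.imwrite("pics/crop.png",np.hstack([a,b]))
W=cloud("top",d)
for nm,(u0,v0,zs) in {"stop":(185,187,(.065,.100,.133)),"restart":(317,176,(.045,.057,.067))}.items():
    s=W[v0-30:v0+30,u0-30:u0+30].reshape(-1,3); 
    print(nm,np.histogram(s[:,2],bins=np.arange(0,.16,.01)))
    for lo,hi in ((zs[0]-.006,zs[0]+.006),(zs[1]-.008,zs[1]+.008),(zs[2]-.007,zs[2]+.01)):
        m=s[(s[:,2]>lo)&(s[:,2]<hi)]
        if len(m)>5:
            r=cv2.minAreaRect((m[:,:2]*1000).astype(np.float32)); print(lo,hi,len(m),m.mean(0).round(4),r)
for n,(u,v) in {"rack_r":(393,175),"rack_l":(100,181),"tube":(243,174),"mk":(248,207),"jar":(255,131),"roll":(227,134)}.items(): print(n,W[v,u].round(3))
E
```

```text
stop (array([1041,   26,   14,   38,   22,   83,  774,   75,    5,  271,  214,
         15,   49,  125,    5]), array([0.  , 0.01, 0.02, 0.03, 0.04, 0.05, 0.06, 0.07, 0.08, 0.09, 0.1 ,
       0.11, 0.12, 0.13, 0.14, 0.15]))
0.059000000000000004 0.07100000000000001 844 [0.4782 0.1967 0.0651] ((481.97784423828125, 200.70486450195312), (131.13038635253906, 129.33261108398438), 69.90633392333984)
0.092 0.10800000000000001 475 [0.4807 0.199  0.0997] ((482.72308349609375, 201.02496337890625), (91.7498550415039, 89.93138885498047), 87.8034439086914)
0.126 0.14300000000000002 159 [0.4826 0.2004 0.1329] ((482.2849426269531, 201.1522674560547), (24.15273094177246, 88.87102508544922), 62.76166534423828)
restart (array([1529,   17,   20,   59,  500,  104,   77,   10,    0,    0,    0,
          0,    0,    0,    0]), array([0.  , 0.01, 0.02, 0.03, 0.04, 0.05, 0.06, 0.07, 0.08, 0.09, 0.1 ,
       0.11, 0.12, 0.13, 0.14, 0.15]))
0.039 0.051 537 [ 0.5115 -0.2359  0.0451] ((512.0840454101562, -237.18862915039062), (91.01822662353516, 90.16384887695312), 1.575994849205017)
0.049 0.065 174 [ 0.5101 -0.2351  0.0554] ((513.6185913085938, -234.977783203125), (86.08271026611328, 82.84992218017578), 9.249603271484375)
0.060000000000000005 0.077 87 [ 0.5119 -0.2382  0.0658] ((510.48077392578125, -239.50686645507812), (36.883094787597656, 40.18568801879883), 42.91424560546875)
rack_r [ 0.508 -0.489  0.048]
rack_l [0.515 0.474 0.047]
tube [0.52  0.005 0.089]
mk [ 0.418 -0.008  0.01 ]
jar [ 0.656 -0.037  0.099]
roll [0.67  0.056 0.003]
```

View pics/crop.png

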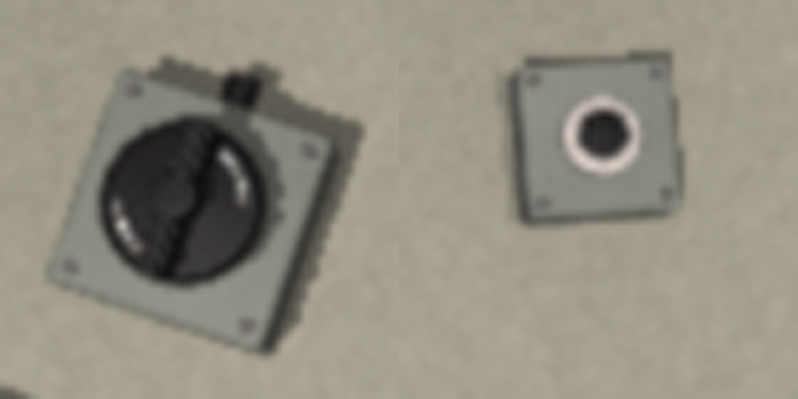

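The crop confirms it. On the left is the grey box with a black head and a bar running slightly off vertical. On the right is the small grey box with a black button in a steel collar. I'll move above the stop, with the fingers shut and tool x turned across the bar.

>>> servo_tool --steps '[{"x": 40,"y": -40,"z": 0,"yaw": -10},{"x": 80,"y": -80,"z": 0,"yaw": -20},{"x": 120,"y": -120,"z": 0,"yaw": -30},{"x": 160,"y": -160,"z": 0,"yaw": -40},{"x": 200,"y": -200,"z": 0,"yaw": -50},{"x": 240,"y": -240,"z": 0,"yaw": -60},{"x": 280,"y": -280,"z": 0,"yaw": -70},{"x": 320,"y": -324,"z": 0,"yaw": -80},{"x": 320,"y": -324,"z": 0,"yaw": -90},{"x": 320,"y": -324,"z": 0,"yaw": -100},{"x": 320,"y": -324,"z": 0,"yaw": -100},{"x": 320,"y": -324,"z": 0,"yaw": -100}]' --grip 0 --grip_force 40

```text
time: 1.6
ee_pos: [0.4823, 0.2014, 0.2525]
tcp_rot: [-179.9, 0.0, 63.1]
wrist_force: [-0.6, 0.4, 0.4]
opening: 0.0
```

```bash
python3 - <<'E'
from h import *
o=get_obs(); p,d=camera("wrist"); cv2.imwrite("pics/w1.png",p[:,:,::-1]); np.save("pics/w1d.npy",d)
np.savez("pics/w1o.npz",p=o["ee_pos"],r=o["tcp_rot"]); print(o["q"])
E
```

```text
[2.26414581e+01 1.24780521e+00 6.09644976e+00 9.49054220e+01
 5.21019028e-02 1.39583712e+02]
```

View pics/w1.png

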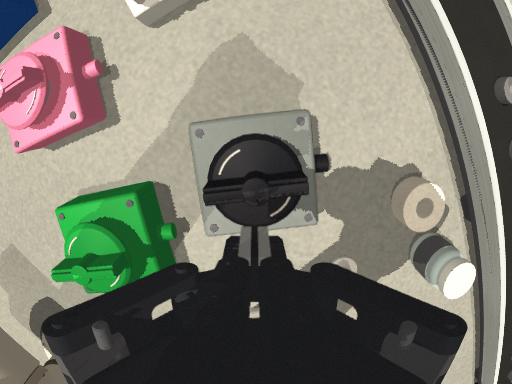

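The wrist view shows the black bar running from about (205,190) to (307,185), boss at (256,190), in the grey box. The green and pink look-alikes are at the left. I'll measure the bar's axis with the fisheye rays.

```bash
cat >> h.py <<'E'
def wcloud(d,pos,rot):
    P=camera_params("wrist");K=P["intrinsics"];H=P["hand_eye"]
    v,u=np.mgrid[:d.shape[0],:d.shape[1]]
    a=(u-K[0,2])/K[0,0];b=(v-K[1,2])/K[1,1];th=np.hypot(a,b)+1e-9
    s=np.tan(np.minimum(th,1.5))/th
    X=np.stack([a*s*d,b*s*d,d],-1)
    R=Ro.from_euler("xyz",rot,degrees=True).as_matrix()
    return (X@H[:3,:3].T+H[:3,3])@R.T+pos
E
python3 - <<'E'
from h import *
z=np.load("pics/w1o.npz");W=wcloud(np.load("pics/w1d.npy"),z["p"],z["r"])
s=W[160:205,195:318].reshape(-1,3)
print(np.histogram(s[:,2],bins=np.arange(.05,.16,.01)))
m=s[(s[:,2]>.122)&(s[:,2]<.14)]; print(len(m),m.mean(0),np.median(m[:,2]))
c=m[:,:2]-m[:,:2].mean(0);w,v=np.linalg.eigh(c.T@c);print("wrist bar angle",np.degrees(np.arctan2(v[1,1],v[0,1])),cv2.minAreaRect((m[:,:2]*1000).astype(np.float32)))
e=c@v; print(e.min(0),e.max(0))
b=m[m[:,2]>.1325];print("boss/top",len(b))
h=W[120:235,185:330].reshape(-1,3);h=h[(h[:,2]>.094)&(h[:,2]<.105)];print("head",cv2.minEnclosingCircle((h[:,:2]*1000).astype(np.float32)))
d=np.load("pics/top0d.npy");s=cloud("top",d)[157:217,155:215].reshape(-1,3);m=s[(s[:,2]>.124)&(s[:,2]<.145)];c=m[:,:2]-m[:,:2].mean(0);w,v=np.linalg.eigh(c.T@c);print("top bar",m.mean(0),np.degrees(np.arctan2(v[1,1],v[0,1])))
# restart by button/collar
im=cv2.imread("pics/top0.png");g=cv2.cvtColor(im,6)[150:205,290:345]
n,l,st,ce=cv2.connectedComponentsWithStats((g[15:40,15:40]<70).astype(np.uint8));print(st,ce)
for i in range(1,n): print(ray("top",(ce[i][0]+305,ce[i][1]+165),.067))
E
```

```text
(array([  10,  992,    0,    0, 1506,  359,  220,  837, 1446,    0]), array([0.05, 0.06, 0.07, 0.08, 0.09, 0.1 , 0.11, 0.12, 0.13, 0.14, 0.15]))
2238 [0.4846381  0.20260484 0.1305902 ] 0.1314414467033549
wrist bar angle 159.44547809141872 ((484.6771240234375, 202.29151916503906), (24.11933135986328, 90.01307678222656), 65.55664825439453)
[-0.01174139 -0.04482962] [0.01265433 0.0451195 ]
boss/top 314
head ((484.4732666015625, 201.75003051757812), 46.24031066894531)
top bar [0.48194931 0.20040267 0.1323234 ] 160.02047404765082
[[  0   0  25  25 582]
 [  9   7   8   7  43]] [[11.96907216 12.14604811]
 [12.41860465 10.02325581]]
[ 0.51232898 -0.23616689  0.067     ]
```

The centre is about (0.484, 0.2015) and the bar's axis is at -20°. Now I'll press straight down.

>>> servo_tool --steps '[{"x": 1,"y": 0,"z": -40,"yaw": 0},{"x": 1,"y": 0,"z": -80,"yaw": 0},{"x": 1,"y": 0,"z": -90,"yaw": 0},{"x": 1,"y": 0,"z": -93,"yaw": 0},{"x": 1,"y": 0,"z": -96,"yaw": 0},{"x": 1,"y": 0,"z": -99,"yaw": 0},{"x": 1,"y": 0,"z": -102,"yaw": 0},{"x": 1,"y": 0,"z": -104,"yaw": 0},{"x": 1,"y": 0,"z": -104,"yaw": 0}]'

```text
time: 2.78
ee_pos: [0.4831, 0.2014, 0.1483]
tcp_rot: [-179.9, 0.0, 63.0]
wrist_force: [0.1, -0.1, -0.0]
opening: 0.0005
```

>>> servo_tool --steps '[{"z": -1},{"z": -2},{"z": -3},{"z": -3}]'

```text
schema error: expected keys x, y, z, yaw
```

>>> servo_tool --steps '[{"x": 0,"y": 0,"z": -1,"yaw": 0},{"x": 0,"y": 0,"z": -2,"yaw": 0},{"x": 0,"y": 0,"z": -3,"yaw": 0},{"x": 0,"y": 0,"z": -3,"yaw": 0}]'

```text
time: 3.28
ee_pos: [0.4834, 0.2015, 0.1469]
tcp_rot: [-180.0, -0.1, 63.0]
wrist_force: [-2.2, -1.2, 10.5]
opening: -0.0002
```

The button bottomed out at 10.5 N. I'll lift off and turn the tool by +180° to get wrist range for the twist.

>>> servo_tool --steps '[{"x": 0,"y": 0,"z": 20,"yaw": 0},{"x": 0,"y": 0,"z": 50,"yaw": 10},{"x": 0,"y": 0,"z": 80,"yaw": 20},{"x": 0,"y": 0,"z": 80,"yaw": 30},{"x": 0,"y": 0,"z": 80,"yaw": 40},{"x": 0,"y": 0,"z": 80,"yaw": 50},{"x": 0,"y": 0,"z": 80,"yaw": 60},{"x": 0,"y": 0,"z": 80,"yaw": 70},{"x": 0,"y": 0,"z": 80,"yaw": 80},{"x": 0,"y": 0,"z": 80,"yaw": 90},{"x": 0,"y": 0,"z": 80,"yaw": 90}]'

```text
time: 4.65
ee_pos: [0.4834, 0.2015, 0.2268]
tcp_rot: [-180.0, -0.1, 153.0]
wrist_force: [0.1, -0.8, 0.4]
opening: 0.0001
```

```bash
python3 - <<'E'
from h import *
o=get_obs();print(o["q"],o["tcp_rot"])
p,d=camera("wrist"); cv2.imwrite("pics/w2.png",p[:,:,::-1])
W=wcloud(d,o["ee_pos"],o["tcp_rot"])
s=W.reshape(-1,3);q=s[np.hypot(s[:,0]-.4835,s[:,1]-.2015)<.046]
m=q[(q[:,2]>.11)&(q[:,2]<.14)]
print(np.percentile(m[:,2],[50,90,98]),m.mean(0))
E
```

```text
[2.26110477e+01 9.33976659e-01 2.92509939e+00 9.20426454e+01
 3.34384985e-02 4.96533382e+01] [-1.79982381e+02 -5.88411739e-02  1.52957685e+02]
[0.12351145 0.12461933 0.12517701] [0.47326567 0.20558981 0.12285603]
```

View pics/w2.png

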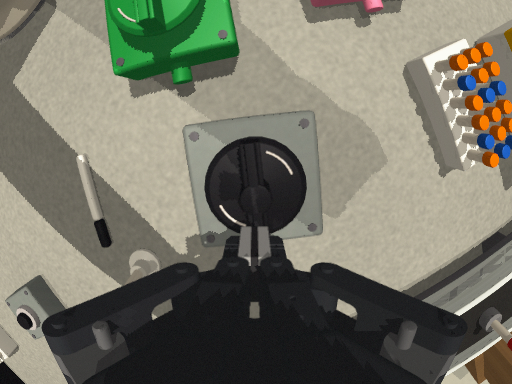

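The image and depth show the head latched: boss top at 125 mm, bar still at -20°. Next I turn on to yaw 250° and shift beside wing_b on its -y side.

>>> servo_tool --steps '[{"x": 0,"y": 0,"z": 0,"yaw": 10},{"x": -10,"y": -3,"z": 0,"yaw": 20},{"x": -20,"y": -6,"z": 0,"yaw": 30},{"x": -30,"y": -10,"z": 0,"yaw": 40},{"x": -41,"y": -14,"z": 0,"yaw": 50},{"x": -41,"y": -14,"z": 0,"yaw": 60},{"x": -41,"y": -14,"z": 0,"yaw": 70},{"x": -41,"y": -14,"z": 0,"yaw": 80},{"x": -41,"y": -14,"z": 0,"yaw": 90},{"x": -41,"y": -14,"z": 0,"yaw": 97},{"x": -41,"y": -14,"z": 0,"yaw": 97},{"x": -41,"y": -14,"z": 0,"yaw": 97}]'

```text
time: 6.2
ee_pos: [0.4424, 0.1875, 0.2269]
tcp_rot: [-180.0, -0.1, -110.4]
wrist_force: [-0.0, -0.3, 0.2]
opening: 0.0001
```

>>> servo_tool --steps '[{"x": 0,"y": 0,"z": -30,"yaw": 0},{"x": 0,"y": 0,"z": -60,"yaw": 0},{"x": 0,"y": 0,"z": -85,"yaw": 0},{"x": 0,"y": 0,"z": -98,"yaw": 0},{"x": 0,"y": 0,"z": -98,"yaw": 0}]'

```text
time: 6.82
ee_pos: [0.4421, 0.1873, 0.1284]
tcp_rot: [180.0, -0.1, -110.5]
wrist_force: [0.5, 0.2, 1.0]
opening: 0.0004
```

```bash
python3 - <<'E'
from h import *
o=get_obs();print(o["q"])
p,d=camera("wrist"); cv2.imwrite("pics/w3.png",p[:,:,::-1])
E
```

```text
[ 2.29966768e+01 -5.12222179e+00 -1.38105706e+01  8.14036630e+01
 -5.59563317e-02 -4.64883684e+01]
```

View pics/w3.png

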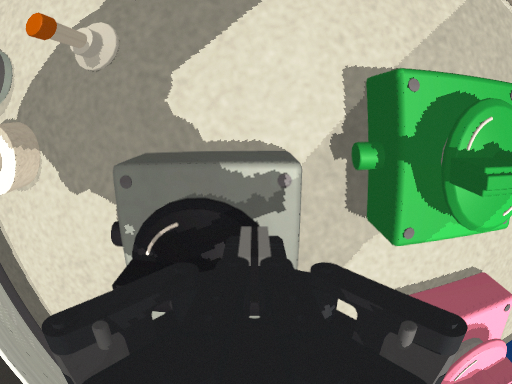

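```bash
python3 - <<'E'
import numpy as np
p0=np.array([442.1,187.3]);c=np.array([483.5,201.5])
for t in [0,5,10,15,20,25,30,35,40,45,50,53,55]:
    a=np.radians(-20-t);R=np.array([[np.cos(a),-np.sin(a)],[np.sin(a),np.cos(a)]])
    print(t,(c+R@np.array([-34,-19])-p0).round(1))
E
```

```text
0 [3. 8.]
5 [ 2.6 11.3]
10 [ 2.5 14.7]
15 [ 2.7 18.1]
20 [ 3.1 21.5]
25 [ 3.9 24.8]
30 [ 5. 28.]
35 [ 6.3 31.2]
40 [ 7.9 34.1]
45 [ 9.8 37. ]
50 [11.9 39.7]
53 [13.3 41.2]
55 [14.2 42.1]
```

>>> servo_tool --steps '[{"x": 2,"y": 4,"z": 0,"yaw": 0},{"x": 3,"y": 8,"z": 0,"yaw": 0},{"x": 2.5,"y": 11,"z": 0,"yaw": -5},{"x": 2.5,"y": 14.5,"z": 0,"yaw": -10},{"x": 2.5,"y": 18,"z": 0,"yaw": -15},{"x": 3,"y": 21.5,"z": 0,"yaw": -20},{"x": 3,"y": 21.5,"z": 0,"yaw": -20}]'

```text
time: 7.75
ee_pos: [0.4456, 0.2094, 0.1297]
tcp_rot: [-180.0, -0.0, -130.4]
wrist_force: [-1.7, -0.8, 1.3]
opening: -0.0002
```

```bash
python3 - <<'E'
from h import *
o=get_obs();print(o["wrist_force"],o["torque"],o["ee_pos"])
p,d=camera("wrist"); cv2.imwrite("pics/w4.png",p[:,:,::-1])
E
```

```text
[-1.74147752 -0.79465974  1.29557664] [-0.25328706  0.2382344   0.00583361] [0.44561877 0.20935591 0.12974609]
```

View pics/w4.png

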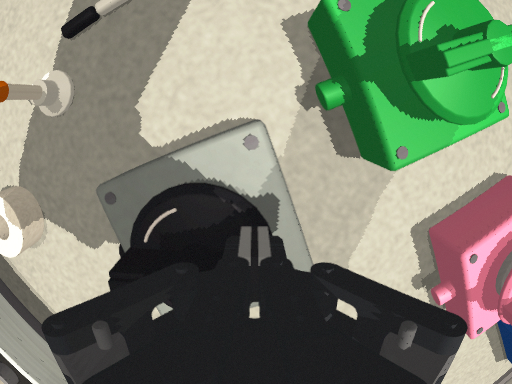

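The box has turned about 20° in view while the wing stayed against the fingers, with 2 N of force, so the head is twisting. Continuing to about 53°.

>>> servo_tool --steps '[{"x": 0.5,"y": 3,"z": -1,"yaw": -5},{"x": 1.5,"y": 6,"z": -1,"yaw": -10},{"x": 3,"y": 9,"z": -1,"yaw": -15},{"x": 4.5,"y": 12,"z": -1,"yaw": -20},{"x": 6,"y": 15,"z": -1,"yaw": -25},{"x": 8.5,"y": 17.5,"z": -1,"yaw": -30},{"x": 10,"y": 19,"z": -1,"yaw": -33},{"x": 10,"y": 19,"z": -1,"yaw": -33}]'

```text
time: 8.8
ee_pos: [0.4556, 0.2284, 0.1287]
tcp_rot: [-180.0, -0.0, -163.3]
wrist_force: [-1.1, -0.4, -0.5]
opening: -0.0003
```

```bash
python3 - <<'E'
from h import *
o=get_obs();print(o["wrist_force"],o["ee_pos"])
p,d=camera("wrist"); cv2.imwrite("pics/w5.png",p[:,:,::-1])
W=wcloud(d,o["ee_pos"],o["tcp_rot"])
g=p.mean(2)
s=W[170:260,110:240].reshape(-1,3)
q=s[(np.hypot(s[:,0]-.4835,s[:,1]-.2015)<.046)]
print(np.histogram(q[:,2],bins=np.arange(.06,.15,.005)))
E
```

```text
[-1.11330608 -0.42664611 -0.46743395] [0.4556174  0.2283812  0.12867386]
(array([ 582,   40,    0,    0,    0,    3,  394, 5352,  750,  167,   67,
         53,   66,   73,   72,   12,   10]), array([0.06 , 0.065, 0.07 , 0.075, 0.08 , 0.085, 0.09 , 0.095, 0.1  ,
       0.105, 0.11 , 0.115, 0.12 , 0.125, 0.13 , 0.135, 0.14 , 0.145]))
```

View pics/w5.png

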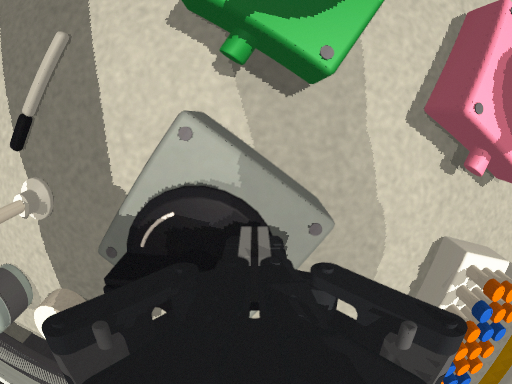

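The head face now lies at 95 to 100 mm, against 90 to 93 mm when latched, so the button has popped out. I'll back off along the same arc so the head can spring back, then lift.

>>> servo_tool --steps '[{"x": -1.5,"y": -4,"z": 0,"yaw": 3},{"x": -4,"y": -8,"z": 0,"yaw": 8},{"x": -7,"y": -13,"z": 0,"yaw": 18},{"x": -9.5,"y": -19,"z": 0,"yaw": 28},{"x": -11,"y": -26,"z": 0,"yaw": 38},{"x": -12,"y": -33,"z": 0,"yaw": 48},{"x": -14,"y": -42,"z": 0,"yaw": 53},{"x": -15,"y": -45,"z": 0,"yaw": 53},{"x": -15,"y": -45,"z": 30,"yaw": 53},{"x": -15,"y": -45,"z": 80,"yaw": 53},{"x": -15,"y": -45,"z": 100,"yaw": 53},{"x": -15,"y": -45,"z": 100,"yaw": 53}]'

```text
time: 10.35
ee_pos: [0.4412, 0.1836, 0.2301]
tcp_rot: [-179.8, 0.1, -110.3]
wrist_force: [0.6, 0.6, 0.0]
opening: -0.0001
```

```bash
python3 - <<'E'
from h import *
o=get_obs();print(o["wrist_force"],o["ee_pos"])
p,d=camera("wrist"); cv2.imwrite("pics/w6.png",p[:,:,::-1])
W=wcloud(d,o["ee_pos"],o["tcp_rot"])
s=W[:225].reshape(-1,3)
q=s[(np.hypot(s[:,0]-.4835,s[:,1]-.2015)<.048)]
print(np.histogram(q[:,2],bins=np.arange(.06,.15,.005)))
m=q[(q[:,2]>.12)&(q[:,2]<.14)];c=m[:,:2]-m[:,:2].mean(0);w,v=np.linalg.eigh(c.T@c);print(np.degrees(np.arctan2(v[1,1],v[0,1])),np.percentile(m[:,2],[50,98]))
p,d=camera("top"); cv2.imwrite("pics/top2.png",cv2.resize(p[100:260,60:340,::-1],None,fx=2.8,fy=2.8))
s=cloud("top",d)[157:217,155:215].reshape(-1,3);m=s[(s[:,2]>.124)&(s[:,2]<.145)];print(len(m))
W=cloud("top",d)
for n in (0,): pass
E
```

```text
[0.5690786  0.62383322 0.02144246] [0.44124189 0.1836463  0.23008389]
(array([ 484,   54,    0,    0,    0,    2,  391, 2771,  340,  197,  199,
        171,   44,   29,    1,    0,    0]), array([0.06 , 0.065, 0.07 , 0.075, 0.08 , 0.085, 0.09 , 0.095, 0.1  ,
       0.105, 0.11 , 0.115, 0.12 , 0.125, 0.13 , 0.135, 0.14 , 0.145]))
158.85441615434556 [0.12419993 0.12932944]
2
```

View pics/w6.png

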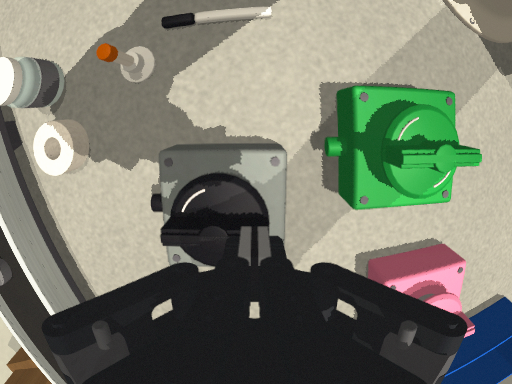

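The bar is back at about -21° and the head face at 97 mm, so the stop is out and let go. Now to the restart, taking one more look from above it.

>>> servo_tool --steps '[{"x": 5,"y": -35,"z": 0,"yaw": 0},{"x": 10,"y": -75,"z": 0,"yaw": 0},{"x": 18,"y": -115,"z": 0,"yaw": 0},{"x": 25,"y": -155,"z": 0,"yaw": 0},{"x": 32,"y": -200,"z": 0,"yaw": 0},{"x": 40,"y": -245,"z": 0,"yaw": 0},{"x": 48,"y": -290,"z": 0,"yaw": 0},{"x": 56,"y": -335,"z": 0,"yaw": 0},{"x": 64,"y": -380,"z": 0,"yaw": 0},{"x": 71,"y": -420,"z": 0,"yaw": 0},{"x": 71,"y": -420,"z": 0,"yaw": 0},{"x": 71,"y": -420,"z": 0,"yaw": 0}]'

```text
time: 11.95
ee_pos: [0.511, -0.2363, 0.2264]
tcp_rot: [179.9, -0.1, -110.3]
wrist_force: [0.3, 0.3, -0.4]
opening: 0.0002
```

```bash
python3 - <<'E'
from h import *
o=get_obs();print(o["ee_pos"],o["wrist_force"])
p,d=camera("wrist"); cv2.imwrite("pics/w7.png",p[:,:,::-1])
W=wcloud(d,o["ee_pos"],o["tcp_rot"])
s=W[:235].reshape(-1,3);near=np.hypot(s[:,0]-.5115,s[:,1]+.2365)<.07
for lo,hi in((.040,.05),(.054,.06),(.063,.07)):
    m=s[near&(s[:,2]>lo)&(s[:,2]<hi)];print(len(m),m.mean(0),cv2.minEnclosingCircle((m[:,:2]*1000).astype(np.float32)),cv2.minAreaRect((m[:,:2]*1000).astype(np.float32)))
p,d=camera("top"); cv2.imwrite("pics/top3.png",p[:,:,::-1])
s=cloud("top",d)[157:217,155:215].reshape(-1,3);m=s[(s[:,2]>.122)&(s[:,2]<.145)];c=m[:,:2]-m[:,:2].mean(0);w,v=np.linalg.eigh(c.T@c);print("stop",np.degrees(np.arctan2(v[1,1],v[0,1])),np.percentile(m[:,2],[50,90]))
E
```

```text
[ 0.51099851 -0.23631757  0.2263859 ] [ 0.25190692  0.26830843 -0.42756579]
5369 [ 0.51408241 -0.24075656  0.04393306] ((514.4136352539062, -237.80526733398438), 60.89669418334961) ((515.151123046875, -237.79367065429688), (90.12056732177734, 90.00970458984375), 2.4177539348602295)
803 [ 0.51374636 -0.23924094  0.05594302] ((514.3507690429688, -238.19891357421875), 22.853961944580078) ((514.293701171875, -237.57687377929688), (44.395721435546875, 44.01426696777344), 5.515722751617432)
687 [ 0.51426539 -0.23841398  0.06577772] ((514.4782104492188, -238.19764709472656), 14.674344062805176) ((514.649169921875, -238.39195251464844), (28.3770751953125, 28.218765258789062), 24.86893653869629)
stop 159.74182495055013 [0.1315564  0.13654693]
```

View pics/w7.png

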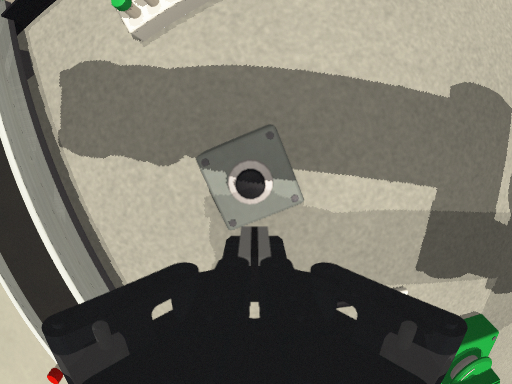

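The restart button is at (250,183) in the wrist view, about (0.513, -0.2375). From the top camera the stop is out (131.6 mm, bar at 159.7°). Pressing restart.

>>> servo_tool --steps '[{"x": 2,"y": -1,"z": -50,"yaw": 0},{"x": 2,"y": -1,"z": -100,"yaw": 0},{"x": 2,"y": -1,"z": -128,"yaw": 0},{"x": 2,"y": -1,"z": -134,"yaw": 0},{"x": 2,"y": -1,"z": -137,"yaw": 0},{"x": 2,"y": -1,"z": -140,"yaw": 0},{"x": 2,"y": -1,"z": -142,"yaw": 0},{"x": 2,"y": -1,"z": -142,"yaw": 0}]'

```text
time: 13.05
ee_pos: [0.5139, -0.2369, 0.0861]
tcp_rot: [-179.9, -0.1, -110.2]
wrist_force: [1.8, 0.9, 2.0]
opening: 0.0007
```

>>> servo_tool --steps '[{"x": 0,"y": 0,"z": -1.5,"yaw": 0},{"x": 0,"y": 0,"z": -3,"yaw": 0},{"x": 0,"y": 0,"z": -4,"yaw": 0},{"x": 0,"y": 0,"z": -4.5,"yaw": 0},{"x": 0,"y": 0,"z": -4.5,"yaw": 0}]'

```text
time: 13.68
ee_pos: [0.514, -0.237, 0.0829]
tcp_rot: [-179.9, -0.1, -110.2]
wrist_force: [-3.6, 3.0, 13.6]
opening: -0.0002
```

The restart button bottomed out at 13.6 N with the TCP at 82.9 mm, the expected full travel. Lifting off.

>>> servo_tool --steps '[{"x": 0,"y": 0,"z": 10,"yaw": 0},{"x": 0,"y": 0,"z": 40,"yaw": 0},{"x": 0,"y": 0,"z": 90,"yaw": 0},{"x": 0,"y": 0,"z": 140,"yaw": 0},{"x": 0,"y": 0,"z": 140,"yaw": 0},{"x": 0,"y": 0,"z": 140,"yaw": 0}]'

```text
time: 14.42
ee_pos: [0.5138, -0.2371, 0.2221]
tcp_rot: [-179.9, -0.1, -110.2]
wrist_force: [-0.0, 0.4, -0.9]
opening: -0.0001
```

```bash
python3 - <<'E'
from h import *
o=get_obs();print(o["time"],o["ee_pos"],o["wrist_force"])
p,d=camera("wrist");W=wcloud(d,o["ee_pos"],o["tcp_rot"]);s=W[:235].reshape(-1,3)
for r0,r1,c in((0,.012,0),(.017,.021,0)):
    r=np.hypot(s[:,0]-.514,s[:,1]+.238);m=s[(r>=r0)&(r<r1)&(s[:,2]<.1)];print("restart",r0,np.median(m[:,2]))
p,d=camera("top"); cv2.imwrite("pics/top4.png",p[:,:,::-1])
s=cloud("top",d)[157:217,155:215].reshape(-1,3);m=s[(s[:,2]>.122)&(s[:,2]<.145)];c=m[:,:2]-m[:,:2].mean(0);w,v=np.linalg.eigh(c.T@c);print("stop",np.degrees(np.arctan2(v[1,1],v[0,1])),np.percentile(m[:,2],[50,90]))
E
```

```text
14.425 [ 0.51381189 -0.23705394  0.2220942 ] [-0.00346408  0.3820789  -0.85689179]
restart 0 0.06598540450748805
restart 0.017 0.056054346867008234
stop 159.69557799611593 [0.13236715 0.13710562]
```

View pics/top4.png

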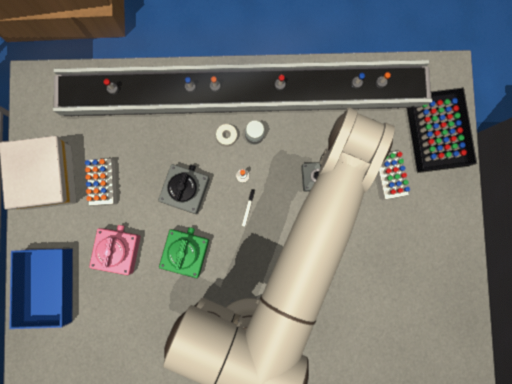

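The top view shows all bystanders where they were: racks (100,181) and (395,175), tube (243,175), marker (248,207), jar (255,131), roll (227,134). The stop is out and the restart is out, so I'm handing in.

```bash
python3 -c "
from workcell import job_done; print(job_done())"
```

```text
the job is handed in; nothing more can be done
None
```

The stop test is done and handed in at about 14.5 s on the robot's clock; no verdict is reported, so this rests on my own checks.

- **Stop pressed:** I pushed the mushroom in with closed fingers until it bottomed at about 10 N, then took them off. Its boss top stayed at 125 mm, so it was latched.
- **Twist:** I pushed one wing (wing_b) along an arc of about 53° clockwise with the closed fingers, on one side only. The head rose and popped out, then I backed off and it sprang back.
- **Restart:** I pressed it until it bottomed at about 13.6 N, with the stop already out, then let it go.

Last checks before hand-in:
- **Stop:** boss top at 132–133 mm (133 when out), bar back at its first angle within about 0.5°.
- **Restart:** button top at about 66 mm, the same as before the press (67 mm nominal).
- **Bystanders:** they look unmoved in the top view, judged by eye. The right rack is partly hidden by the arm there.
- **Wrist force:** about 1 N, with the arm clear of everything.

No check failed. The wrist and top cameras disagreed by about 2 mm on positions, which is within the stated calibration. One move call was refused for missing keys and moved nothing.

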